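Slide the soft bowl on its bat between the kiln-shelf stacks

ROBOT

A 6-joint arm with a two-finger parallel gripper is mounted at the origin on the work surface. World frame = base frame: x ahead of the robot, y to its left, z up, the work surface at z = 0. Lengths are in m, angles in rad, forces in N, time in s.
With the tool pointing down it reaches from about 0.25 to 0.775 m from the base axis. Payload 4 kg.
Tool frame: the origin (TCP) lies midway between the tips of the shut fingers; the grasp point (between the pads) lies grip_point_offset behind it (grip_point_offset is the distance from the TCP to the grasp point, in m); z points along the fingers, y is the line along which they close (so a half turn about z gives the same grasp; the last joint's range is limited). The gripper opens to 94 mm and grips with 3 to 60 N. Pads are 16 mm wide; open, the fingers measure 119 mm over their backs; the gripper's body (75 mm by 177 mm) begins 78 mm behind the grasp point.
Start: joints at [1.109, 0.087, 1.371, -0, 1.684, -0.103], TCP at [0.193, 0.515, 0.206] pointing down, gripper open.
Joint ranges: [-3.1, 3.1], [-0.76, 2.03], [0.27, 2.55], [-1.08, 4.22], [0.17, 2.65], [-2.57, 2.57]. Speed limits (rad/s): [2.79, 2.79, 3.14, 3.14, 3.14, 3.14].

INTERFACE

Orientations are given as [roll, pitch, yaw] about the fixed x, y, z axes, in that order (R = Rz(yaw) Ry(pitch) Rx(roll)).
In Python, from bench import * gives the robot as it stands. The module is installed in compiled form; this text tells all that it offers.
- The arm moves only by the tool apply_moves, never from a script. Its argument "commands" is a list of rows, each a list of 7 numbers: the turn, a rotation vector about the world's x, y, z in rad, then the shift along the world's x, y, z in m, then the opening in per cent of the stroke, from 0 (shut) to 100 (fully open). In form: [[ax, ay, az, x, y, z, jaw], ...]. A call has exactly 5 rows; each row is the pose to reach, as a shift and turn from the pose commanded when the call began; what a row does not reach only later rows make up. A row lasts 1/10 s, in which the tool goes at most 50 mm and 8.59 degrees, less where a joint would pass 70% of its speed; a pose out of reach is approached as far as the arm can. A call with a gripper value outside its range is refused whole. The fingers move at their own pace and stop on an object; the grip force is fixed at half the most. Time passes only in rows, so rows that repeat a pose let the fingers close, or fill a call up. It gives the time, the measured TCP pose, the force, the opening and the grip force at its end, in the units of the state.
- get_obs(): the state, without advancing time (a new reading comes with each control period).
- snapshot(name): name is "scene" or "top" or "wrist"; returns a dict with "pixels" (480x640x3 uint8, red, green, blue), "vertical_fov" (degrees; the focal length in pixels is half the picture's height over the tangent of half this angle, whatever the lens; pixels are square), "cx", "cy" (the principal point, pixels), "rvec" (rotation vector, rad) and "tvec" (3), from world to camera coordinates, as OpenCV has them. Camera axes: x right, y down, z forward; pixel columns grow to the right and rows downward; lengths in m; the calibration is good to about 2 mm. A picture is of the moment at which its call begins. There is no depth.
- close_job(): hands the job in; it is judged then, once.
Trained networks look in the newest picture that a camera, given by its name, has taken for a name from the list of things; names that differ only in an ending like _2 or _b are one class to them, and where a whole thing is asked for, a point or a joint stands for the part that bears it (a point fixed in the world has none). Each returns a list of dicts, best first, with "score" (0 to 1); they miss things now and then, are a little off and sometimes report something else, mostly with a low value. They report only what shows in the picture. A call takes as long as a camera call.
- masks_of(camera, query): "mask" (480x640 bool, what is visible of it) and "extent" ([left, top, right, bottom] in pixels, round what is visible of it).
- place_of(camera, query): "pixel" ([column, row] in pixels: a listed point, or the origin of a listed thing).
The state is a dict: "time": time; "joint_positions": joint angles; "qvel": joint speeds; "joint_torque": joint torques, N m; "tool_pos": TCP position; "ee_rot": TCP orientation; "wrist_force": force on the tool from outside, world axes, zero at the start; "wrist_torque": the same for the moment, N m; "width": finger opening in m; "finger_force": force on a finger pad.
Only numpy, scipy, OpenCV 4.12 (cv2) and the standard library are available. Lean on these libraries where they do the work, as an engineer would, in place of code of your own. Each camera call takes 0.05 s, during which the arm holds its last target. There are 200 camera calls.

TASK

The bowl on the square bat is still soft, so do not touch or lift it: push the bat along the bench with your fingertips, through the narrow gap between the two stacks of kiln shelves and out on the side where the two cups stand, until the whole bat is clear of the stacks. Ease it through without ramming the stacks, keep the bowl standing where it is on the bat, and leave the cups, the jar and the trimming tool undisturbed.

Things in the scene. Friction and masses are not known exactly. Their poses are not given: they have to be found in the camera images.
- bat: square dark hardboard bat lying on the bench, 160 x 160 x 18 mm, edges rounded 3 mm, about 0.32 kg; loose, slides on the bench. Origin at the centre of its underside, x and y parallel to its sides, z up. At the start it lies on the -y side of the gap (y of near_stack), turned by up to about 0.3 rad against the gap and up to 26 mm off its middle line.
- bat_corner1 (a point): corner of the bat at its +x +y, at mid thickness (80, 80, 9 mm from the bat's origin)
- bat_corner2 (a point): corner of the bat at its +x -y (80, -80, 9 mm)
- bat_corner3 (a point): corner of the bat at its -x -y (-80, -80, 9 mm)
- bat_corner4 (a point): corner of the bat at its -x +y (-80, 80, 9 mm)
- bowl: soft grey-brown clay bowl standing loose near the middle of the bat (within 6 mm), 110 mm wide at the rim, 52 mm at the foot, 55 mm tall (its rim 73 mm above the bench), about 0.28 kg. Origin at the centre of its underside.
- near_stack: two cream kiln shelves stacked, nearer the robot, 200 (x) x 150 (y) x 40 mm tall in all, too heavy to move (fixed). Its +x face bounds the gap; origin at the middle of that face's foot, on the bench, so the shelves lie 0 to 200 mm to -x of it and 75 mm to either side in y. The gap is 150 mm long and runs along this body's y axis; the bat starts on the -y side and must leave on the +y side.
- far_stack: a like stack farther from the robot, fixed, parallel to near_stack and level with it along y, 200 x 150 x 40 mm; three kiln props lie on it, at least 90 mm from the gap, up to 67 mm above the bench. Its -x face bounds the gap; origin at the middle of that face's foot. The gap's width is the distance between the two origins, 168 to 172 mm; its middle is midway.
- cup_a: pale fired cup, 76 mm wide, 80 mm tall, standing beyond the gap's exit, about 390 mm along +y from the stacks' middle (bystander). Origin at the centre of its underside.
- cup_b: the same kind of cup beside it, farther from the robot (bystander)
- jar: grey glaze jar with a white lid, 72 mm wide, 85 mm tall, standing beside the exit, on the far side (bystander). Origin at the centre of its underside.
- loop_tool: loop trimming tool lying along the gap's direction, on the far side of the bat's start: 13 mm thick wooden handle and wire loop, 180 mm long (bystander). Origin mid-length on the bench.

How it is judged:
By the outcome, as a careful person would: the job done as asked, in the order asked, and still so for the second after the job is handed in, with the robot touching nothing.
It also fails if it takes over 61 s, if anything falls off the work surface, if the arm or the gripper's body presses on something with over 40 N, if the wrist force passes 120 N, or if a joint passes its speed limit or range.

## Working session

There is one attempt and no reset: what is moved stays moved. The work goes in short steps, Python scripts to look and compute and a tool call to move; the robot and the scene stay as the last step left them, time stands still between calls to the robot, and variables do not carry over. Pictures are saved under pics/ and viewed, at most 13 in all, crops included, and the job is handed in when it is done.

Besides the shell and the picture viewer there is one more tool, called after "Call:" as a command line: name --pt "numbers of a row" for each row, then --argument value for the rest. apply_moves: Moves the arm, as the interface text tells. Its arguments: {"type":"object","properties":{"commands":{"type":"array"}},"required":["commands"]}

```bash
mkdir -p pics
cat > h.py <<'E'
from bench import *
import numpy as np, cv2
def snap(n,save=None):
    s=snapshot(n)
    if save: cv2.imwrite(f'pics/{save}.png',s['pixels'][:,:,::-1])
    return s
def w(s,px,z):
    f=240/np.tan(np.radians(s['vertical_fov'])/2)
    R=cv2.Rodrigues(np.array(s['rvec'],float))[0];t=np.array(s['tvec'],float).ravel()
    d=R.T@np.array([(px[0]-s['cx'])/f,(px[1]-s['cy'])/f,1]);c=-R.T@t
    return c+d*(z-c[2])/d[2]
Z=dict(bat=0,bat_corner1=.009,bat_corner2=.009,bat_corner3=.009,bat_corner4=.009,bowl=.018,near_stack=0,far_stack=0,cup_a=0,cup_b=0,jar=0,loop_tool=0)
def find(cam,s,names):
    for n in names:
        for d in place_of(cam,n)[:3]:
            print(cam,n,round(d['score'],2),np.round(d['pixel'],1),np.round(w(s,d['pixel'],Z[n])[:2],4))
E
python3 - <<'E'
from h import *
o=get_obs(); print({k:np.round(v,3) for k,v in o.items()})
for c in ['top','scene']:
    s=snap(c,c+'0'); print(c,np.round(s['tvec'],3),s['vertical_fov']); find(c,s,Z)
E
```

```text
{'time': np.float64(0.0), 'joint_positions': array([ 1.109,  0.088,  1.372, -0.   ,  1.684, -0.103]), 'qvel': array([-0.002,  0.003, -0.   , -0.001, -0.001, -0.001]), 'joint_torque': array([ 0.0000e+00, -3.4019e+01, -3.0242e+01,  7.2000e-02,  3.3000e-02,
       -0.0000e+00]), 'tool_pos': array([0.193, 0.514, 0.204]), 'ee_rot': array([-3.139, -0.   ,  2.783]), 'wrist_force': array([ 0.241,  0.006, -0.384]), 'wrist_torque': array([-0.045,  0.028, -0.061]), 'finger_force': np.float64(0.0), 'width': np.float64(0.094)}
top [0.098 0.56  1.564] 43.27601104320125
top bat 0.57 [423.5 256.3] [ 0.5362 -0.1843]
top bat_corner1 0.9 [393.7 227. ] [ 0.6146 -0.1028]
top bat_corner1 0.78 [394.7 286.6] [ 0.4529 -0.1035]
top bat_corner1 0.6 [446.7 286.5] [ 0.454  -0.2434]
top bat_corner2 0.9 [393.7 227. ] [ 0.6146 -0.1028]
top bat_corner2 0.78 [394.7 286.6] [ 0.4529 -0.1035]
top bat_corner2 0.6 [446.7 286.5] [ 0.454  -0.2434]
top bat_corner3 0.9 [393.7 227. ] [ 0.6146 -0.1028]
top bat_corner3 0.78 [394.7 286.6] [ 0.4529 -0.1035]
top bat_corner3 0.6 [446.7 286.5] [ 0.454  -0.2434]
top bat_corner4 0.9 [3
[... 1422 characters left out ...]
2 -0.0906]
scene bat_corner4 0.64 [232.2 225.6] [ 0.6062 -0.1098]
scene bowl 0.97 [229.4 196.8] [ 0.529  -0.1912]
scene bowl 0.41 [327.9 214. ] [0.4516 0.0464]
scene near_stack 0.86 [327.9 214.8] [0.4315 0.0334]
scene near_stack 0.19 [232.  205.1] [ 0.5332 -0.1812]
scene far_stack 0.75 [287.8 248.9] [0.5919 0.0377]
scene cup_a 0.94 [496.1 258.9] [0.3638 0.4147]
scene cup_a 0.64 [228.9 200.9] [ 0.5235 -0.2009]
scene cup_a 0.59 [475.2 296.5] [0.5011 0.4181]
scene cup_b 0.94 [496.1 258.9] [0.3638 0.4147]
scene cup_b 0.64 [228.9 200.9] [ 0.5235 -0.2009]
scene cup_b 0.59 [475.2 296.5] [0.5011 0.4181]
scene jar 0.67 [352.7 307.8] [0.6621 0.2438]
scene loop_tool 0.88 [168.7 251.6] [ 0.7461 -0.1611]
```

Run:
```python
import cv2
a=cv2.imread('pics/top0.png')[150:350,170:490]
cv2.imwrite('pics/top0c.png',cv2.resize(a,(800,500),interpolation=cv2.INTER_CUBIC))
```

```text
(no output)
```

View pics/top0c.png

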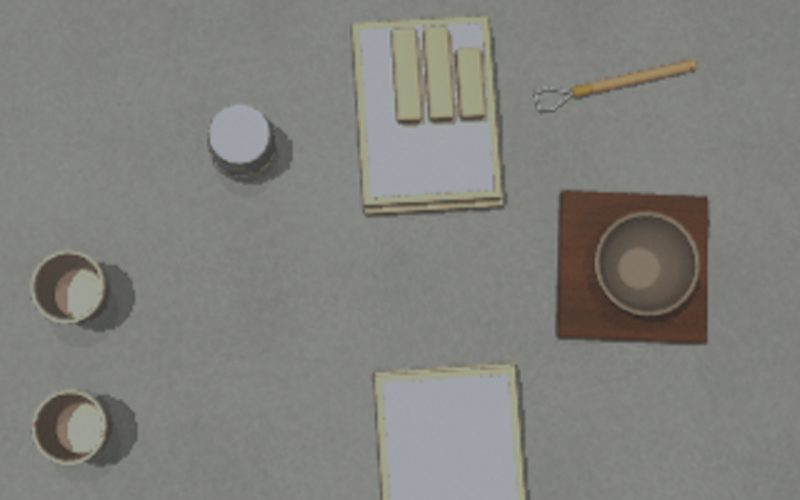

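View pics/scene0.png

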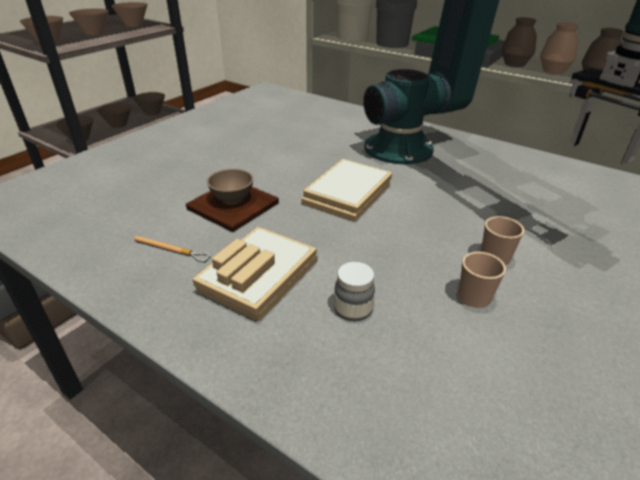

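The top view shows +y to the left and +x up. The bat spans pixels (393–453, 227–287). It is nearly square to the world axes and about 20 mm to the far (+x) side of the slightly turned gap midline. The loop tool, jar and cups are clear of the working area. My plan is to push the bat sideways (-x) with two fingertips to centre and align it, then push it in +y from behind. First I'll move above the gap for a close look.

Call:
apply_moves --pt "0 0 -0.14 0.018 -0.027 0.008 100" --pt "0 0 -0.28 0.036 -0.054 0.016 100" --pt "0 0 -0.42 0.054 -0.082 0.024 100" --pt "0 0 -0.56 0.072 -0.109 0.032 100" --pt "0 0 -0.7 0.09 -0.136 0.04 100"

```text
time: 1.8
tool_pos: [0.2836, 0.3779, 0.2459]
ee_rot: [3.141, -0.0, 2.077]
wrist_force: [1.0, 0.2, -0.1]
width: 0.0942
finger_force: 0.0
```

Call:
apply_moves --pt "0 0 -0.14 0.018 -0.027 0.008 100" --pt "0 0 -0.28 0.036 -0.054 0.016 100" --pt "0 0 -0.42 0.054 -0.082 0.024 100" --pt "0 0 -0.56 0.072 -0.109 0.032 100" --pt "0 0 -0.7 0.09 -0.136 0.04 100"

```text
time: 2.3
tool_pos: [0.3737, 0.2418, 0.2861]
ee_rot: [3.141, -0.0, 1.377]
wrist_force: [0.2, 0.3, 0.3]
width: 0.094
finger_force: 0.0
```

Call:
apply_moves --pt "0 0 -0.14 0.018 -0.027 0.008 100" --pt "0 0 -0.28 0.036 -0.054 0.016 100" --pt "0 0 -0.42 0.054 -0.082 0.024 100" --pt "0 0 -0.56 0.072 -0.109 0.032 100" --pt "0 0 -0.7 0.09 -0.136 0.04 100"

```text
time: 2.8
tool_pos: [0.4637, 0.1057, 0.326]
ee_rot: [3.141, -0.001, 0.677]
wrist_force: [-0.1, 0.3, 0.3]
width: 0.0939
finger_force: 0.0
```

Call:
apply_moves --pt "0 0 -0.14 0.018 -0.027 0.008 100" --pt "0 0 -0.28 0.036 -0.054 0.016 100" --pt "0 0 -0.42 0.054 -0.082 0.024 100" --pt "0 0 -0.56 0.072 -0.109 0.032 100" --pt "0 0 -0.68 0.09 -0.136 0.04 100"

```text
time: 3.3
tool_pos: [0.5537, -0.0303, 0.3659]
ee_rot: [3.142, -0.0, -0.003]
wrist_force: [0.1, 0.3, 1.3]
width: 0.0942
finger_force: 0.0
```

Run:
```python
from h import *
o=get_obs(); print(o['time'],o['tool_pos'],o['ee_rot'],o['joint_positions'])
print(globals().get('grip_point_offset'))
s=snap('wrist','w1'); R=cv2.Rodrigues(np.array(s['rvec']))[0]; print(-R.T@np.array(s['tvec']).ravel(),s['vertical_fov'])
find('wrist',s,['bat','bat_corner1','bowl','near_stack','far_stack'])
```

```text
3.3 [ 0.55372778 -0.0302501   0.36591443] [ 3.14156811e+00 -2.99107434e-04 -2.65746147e-03] [-1.56831587e-01  1.24259929e-01  1.01332694e+00  2.38872529e-05
  2.00370645e+00  1.41663223e+00]
0.0188
[ 0.62691549 -0.0310512   0.5461263 ] 58.782533095896994
wrist bat 0.71 [484.5 259.4] [ 0.4514 -0.2581]
wrist bat 0.55 [88.3 97.4] [0.6601 0.2461]
wrist bat_corner1 0.97 [486.4 260.4] [ 0.4529 -0.257 ]
wrist bat_corner1 0.95 [363.6 257.3] [ 0.4575 -0.0946]
wrist bat_corner1 0.93 [370.2 133.1] [ 0.6169 -0.0985]
wrist bowl 0.97 [434.3 202.9] [ 0.5317 -0.1804]
wrist near_stack 0.79 [273.3 279. ] [0.4241 0.0264]
wrist far_stack 0.89 [259.6 153.2] [0.5925 0.0391]
```

View pics/w1.png

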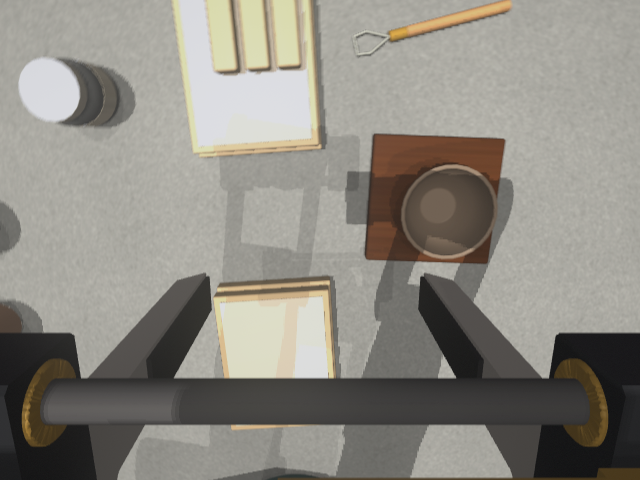

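The wrist picture shows the gap with the far stack's edge at about (194,153)–(321,149) and the near stack's at (216,287)–(330,278). The bat's corners are at about (373,134), (504,140), (487,263) and (365,259). Next I'll zoom in on the gap faces and fit the bat by colour.

Run:
```python
from h import *
s=snap('wrist'); im=s['pixels']
cv2.imwrite('pics/w1c.png',cv2.resize(im[140:300,180:380,::-1],(800,640))[:600*640//640][:600])
hsv=cv2.cvtColor(im,cv2.COLOR_RGB2HSV)
masks_of('wrist','bat')
for nm in ['bat']:
    m=masks_of('wrist',nm)[0]; print(nm,m['score'],m['extent'])
    bo=masks_of('wrist','bowl')[0]; print('bowl',bo['score'],bo['extent'])
    mm=(m['mask']|bo['mask']).astype(np.uint8)
    c=max(cv2.findContours(mm,cv2.RETR_EXTERNAL,cv2.CHAIN_APPROX_NONE)[0],key=cv2.contourArea)
    P=np.array([w(s,p[0],.018)[:2] for p in c],np.float32)
    print(cv2.minAreaRect(P), cv2.boxPoints(cv2.minAreaRect(P)))
for n in ['near_stack','far_stack']:
    m=masks_of('wrist',n)[0]; print(n,m['score'],m['extent']); k=m['mask']
    cols=range(230,315,4)
    r=[(np.where(k[:,c])[0].min() if n=='near_stack' else np.where(k[:,c])[0].max()+1) for c in cols]
    p=np.polyfit(list(cols),r,1);print(p,r)
    for z in (0,.04):
        a,b=[w(s,(c,np.polyval(p,c)-.5),z) for c in (230,312)]; print(z,a[:2],b[:2],'angle',np.arctan2(-(a-b)[0],(a-b)[1]))
```

```text
bat 0.72 [209.8, 275.3, 332.1, 426.7]
bowl 0.71 [399.8, 164.4, 500.6, 261.6]
((0.3546281158924103, 0.02471328154206276), (0.15205109119415283, 0.15824662148952484), 3.8535568714141846) [[ 0.27345687  0.09854829]
 [ 0.28409207 -0.05934056]
 [ 0.43579936 -0.04912173]
 [ 0.42516416  0.10876712]]
near_stack 0.77 [213.2, 275.5, 336.8, 427.0]
[-5.83003953e-02  2.94448617e+02] [np.int64(281), np.int64(281), np.int64(281), np.int64(280), np.int64(280), np.int64(280), np.int64(280), np.int64(279), np.int64(279), np.int64(279), np.int64(279), np.int64(278), np.int64(278), np.int64(278), np.int64(278), np.int64(277), np.int64(277), np.int64(277), np.int64(278), np.int64(277), np.int64(276), np.int64(276)]
0 [0.42002567 0.08655192] [ 0.4274828  -0.02506676] angle 0.06670986594770742
0.04 [0.43512477 0.07811079] [ 0.44203526 -0.02532563] angle 0.06670986594770727
far_stack 0.76 [172.3, 1.8, 327.2, 158.7]
[-6.14059853e-02  1.68020610e+02] [np.int64(154), np.int64(153), np.int64(154), np.int64(153), np.int64(153), np.int64(153), np.int64(152), np.int64(152), np.int64(152), np.int64(152), np.int64(152), np.int64(151), np.int64(151), np.int64(151), np.int64(150), np.int64(150), np.int64(149), np.int64(150), np.int64(150), np.int64(149), np.int64(149), np.int64(149)]
0 [0.59035545 0.07875223] [ 0.5970414  -0.02457908] angle 0.06461384967333948
0.04 [0.59296845 0.07088285] [ 0.59916427 -0.0248737 ] angle 0.06461384967333986
```

View pics/w1c.png

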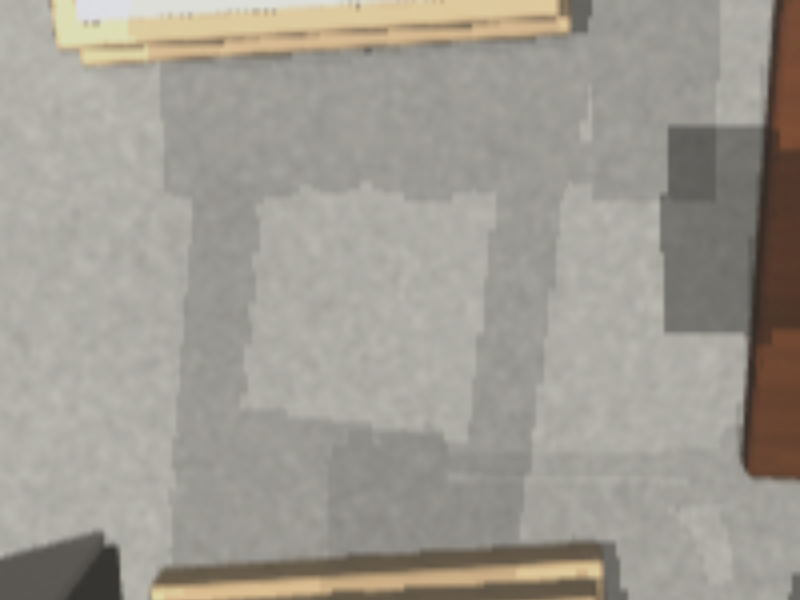

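```bash
cat >> h.py <<'E'
def cross(v,t):  # first subpixel crossing of t
    i=np.where((v[:-1]-t)*(v[1:]-t)<=0)[0]
    return [k+(t-v[k])/(v[k+1]-v[k]+1e-9) for k in i]
def chroma(im): im=cv2.GaussianBlur(im,(3,3),0).astype(float); return im[:,:,0]-im[:,:,2]
def rfit(x,y):
    x=np.array(x,float);y=np.array(y,float);ok=np.ones(len(x),bool)
    for _ in range(5): p=np.polyfit(x[ok],y[ok],1);r=abs(y-np.polyval(p,x));ok=r<max(.5,2*np.median(r))
    return p,r[ok].std(),ok.sum()
E
python3 - <<'E'
from h import *
s=snap('wrist'); C=chroma(s['pixels'])
print(C[270:292,280].round(), C[140:162,280].round(), C[210:216,355:380].mean(0).round())
for nm,lo,hi,a,b in [('near',262,292,228,322),('far',145,175,208,316)]:
    x=[];y=[]
    for c in range(a,b,2):
        k=cross(C[lo:hi,c],18)
        if k: x.append(c); y.append(lo+(k[0] if nm=='near' else k[-1]))
    p,r,n=rfit(x,y); A,B=[w(s,(c,np.polyval(p,c)),0) for c in (a,b)]
    d=A-B; print(nm,p,r,n,A[:2],B[:2],'ang',np.arctan2(-d[0],d[1]))
# bat edges
print(C[120:150,400].round(),C[200,480:512].round())
E
```

```text
[ 8.  8.  8.  8.  8.  8.  8. 10. 15. 22. 26. 28. 34. 50. 64. 67. 62. 48.
 33. 27. 27. 33.] [35. 57. 63. 64. 64. 64. 64. 65. 67. 67. 59. 36. 15.  8.  7.  8.  8.  8.
  9.  9.  8.  8.] [ 6.  6.  6.  6.  6.  6.  6.  6.  6.  6.  6.  5.  7. 10. 17. 27. 34. 37.
 38. 38. 39. 39. 39. 39. 39.]
near [-5.91424937e-02  2.94969185e+02] 0.07205762615417785 47 [0.41901434 0.0891912 ] [ 0.42760368 -0.03882093] ang 0.06699742135875468
far [-6.76422609e-02  1.70858856e+02] 0.060454631894419485 54 [0.5864257  0.10654763] [ 0.59602979 -0.02986814] ang 0.07028707883778523
[ 9.  9. 10. 10. 10.  9.  9.  8.  8.  9. 10. 10.  9. 10. 19. 37. 54. 61.
 62. 63. 62. 63. 64. 64. 64. 63. 63. 62. 64. 64.] [19. 19. 18. 19. 18. 17. 17. 16. 17. 16. 16. 16. 16. 19. 25. 29. 28. 20.
 10.  5.  6.  5.  6.  5.  5.  6.  5.  5.  5.  5.  6.  6.]
```

The gap is turned +0.069 rad and is about 168.5 mm wide, with its midline at x ≈ 0.507 − 0.0686·(y − 0.03). The bat's centre is at about (0.535, -0.178) with yaw -0.026. I'll go down on its +x side with the finger line parallel to the gap.

Call:
apply_moves --pt "0 0 0.015 0.021 -0.027 -0.03 100" --pt "0 0 0.03 0.042 -0.055 -0.06 100" --pt "0 0 0.045 0.063 -0.083 -0.09 100" --pt "0 0 0.06 0.085 -0.111 -0.12 100" --pt "0 0 0.071 0.106 -0.138 -0.15 100"

```text
time: 4.45
tool_pos: [0.6598, -0.1679, 0.2143]
ee_rot: [3.141, -0.0, 0.075]
wrist_force: [0.4, 0.3, 0.0]
width: 0.0938
finger_force: 0.0
```

Call:
apply_moves --pt "0 0 0 0 0 -0.035 100" --pt "0 0 0 0 0 -0.07 100" --pt "0 0 0 0 0 -0.1 100" --pt "0 0 0 0 0 -0.13 100" --pt "0 0 0 0 0 -0.15 100"

```text
time: 4.95
tool_pos: [0.6578, -0.1664, 0.0623]
ee_rot: [-3.14, 0.004, 0.074]
wrist_force: [0.1, -0.2, 0.3]
width: 0.0942
finger_force: 0.0
```

Call:
apply_moves --pt "0 0 0 0 0 -0.015 100" --pt "0 0 0 0 0 -0.03 100" --pt "0 0 0 0 0 -0.045 100" --pt "0 0 0 0 0 -0.055 100" --pt "0 0 0 0 0 -0.059 100"

```text
time: 5.45
tool_pos: [0.6586, -0.1668, 0.0052]
ee_rot: [-3.141, 0.002, 0.074]
wrist_force: [-0.5, 0.3, 0.2]
width: 0.0939
finger_force: 0.0
```

Call:
apply_moves --pt "0 0 0 -0.004 0 0 100" --pt "0 0 0 -0.009 -0.001 0 100" --pt "0 0 0 -0.014 -0.001 0 100" --pt "0 0 0 -0.018 -0.001 0 100" --pt "0 0 0 -0.022 -0.002 0 100"

```text
time: 5.95
tool_pos: [0.637, -0.1691, 0.0072]
ee_rot: [3.141, -0.001, 0.074]
wrist_force: [0.1, 0.7, -0.2]
width: 0.0944
finger_force: 0.0
```

Call:
apply_moves --pt "0 0 0 -0.003 0 0 100" --pt "0 0 0 -0.006 0 0 100" --pt "0 0 0 -0.01 -0.001 0 100" --pt "0 0 0 -0.013 -0.001 0 100" --pt "0 0 0 -0.016 -0.001 0 100"

```text
time: 6.45
tool_pos: [0.6218, -0.1696, 0.0067]
ee_rot: [-3.141, -0.002, 0.074]
wrist_force: [3.3, 1.4, -1.3]
width: 0.0943
finger_force: 1.7
```

Run:
```python
from h import *
s=snap('top','t2'); find('top',s,['bat','bat_corner1','bowl'])
s=snap('wrist','w2'); find('wrist',s,['bat','bat_corner1','bowl'])
s=snap('scene','s2'); find('scene',s,['bat','bat_corner1','bowl'])
a=cv2.imread('pics/top0.png')
t=cv2.resize(cv2.imread('pics/t2.png')[170:320,330:480],(400,400)); u=cv2.resize(cv2.imread('pics/w2.png'),(400,300)); u=cv2.copyMakeBorder(u,0,100,0,0,0)
cv2.imwrite('pics/v2.png',np.hstack([t,u]))
```

```text
top bat_corner1 0.83 [393.1 287.4] [ 0.4507 -0.0992]
top bat_corner1 0.79 [395.5 226.7] [ 0.6154 -0.1077]
top bat_corner1 0.75 [453.  231.6] [ 0.6033 -0.2643]
top bowl 0.62 [428.2 259.4] [ 0.5257 -0.1932]
wrist bat 0.69 [324.8 456.6] [ 0.5269 -0.1824]
wrist bat_corner1 0.8 [512.1 336.4] [ 0.6071 -0.262 ]
scene bat 0.74 [231.5 204. ] [ 0.5303 -0.1857]
scene bat_corner1 0.89 [233.6 226.3] [ 0.6064 -0.1053]
scene bat_corner1 0.86 [281.  198.9] [ 0.4517 -0.0928]
scene bat_corner1 0.58 [185.1 205.9] [ 0.6114 -0.2587]
scene bowl 0.8 [232.2 198.1] [ 0.5295 -0.1815]
```

View pics/v2.png

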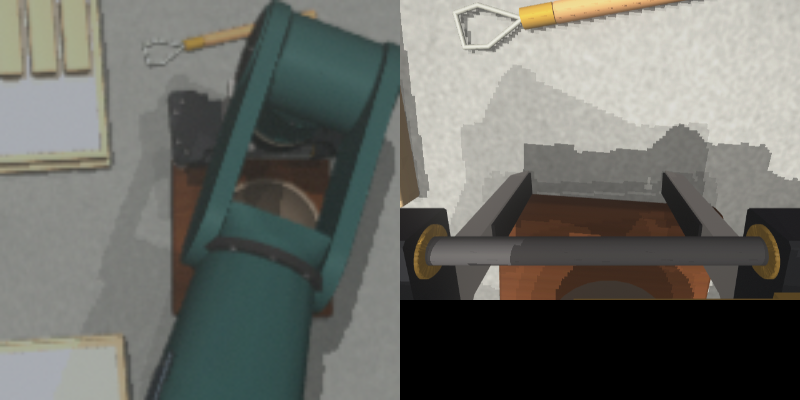

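The +y finger is touching the bat and beginning to turn it, and the loop tool is clear. I'll continue to the planned line.

Call:
apply_moves --pt "0 0 0 -0.003 0 0 100" --pt "0 0 0 -0.006 0 0 100" --pt "0 0 0 -0.009 -0.001 0 100" --pt "0 0 0 -0.012 -0.001 0 100" --pt "0 0 0 -0.0125 -0.001 0 100"

```text
time: 7.55
tool_pos: [0.6084, -0.1712, 0.0066]
ee_rot: [3.141, -0.0, 0.073]
wrist_force: [3.1, 1.7, -0.2]
width: 0.0943
finger_force: 2.1
```

Call:
apply_moves --pt "0 0 0 0 0 0 100" --pt "0 0 0 0.003 0 0 100" --pt "0 0 0 0.013 0.001 0 100" --pt "0 0 0 0.025 0.002 0 100" --pt "0 0 0 0.04 0.003 0 100"

```text
time: 8.05
tool_pos: [0.6484, -0.1685, 0.0059]
ee_rot: [3.141, 0.003, 0.074]
wrist_force: [-0.3, -0.3, 0.1]
width: 0.0943
finger_force: 0.0
```

Call:
apply_moves --pt "0 0 0 0 0 0.02 100" --pt "0 0 0 0 0 0.06 100" --pt "0 0 0 0 0 0.11 100" --pt "0 0 0 0 0 0.16 100" --pt "0 0 0 0 0 0.21 100"

```text
time: 8.55
tool_pos: [0.6481, -0.1684, 0.2178]
ee_rot: [3.141, 0.002, 0.074]
wrist_force: [0.7, -0.2, 0.1]
width: 0.094
finger_force: 0.0
```

Call:
apply_moves --pt "0 0 0 -0.02 0 0.03 100" --pt "0 0 0 -0.04 0.01 0.06 100" --pt "0 0 0 -0.06 0.015 0.09 100" --pt "0 0 0 -0.08 0.02 0.12 100" --pt "0 0 0 -0.09 0.02 0.13 100"

```text
time: 9.05
tool_pos: [0.5582, -0.1482, 0.3511]
ee_rot: [3.138, -0.005, 0.074]
wrist_force: [0.6, 0.3, 1.1]
width: 0.094
finger_force: 0.0
```

Run:
```python
from h import *
print(get_obs()['tool_pos'],get_obs()['ee_rot'])
s=snap('wrist','w3'); find('wrist',s,['bat','bat_corner1','bowl'])
```

```text
[ 0.55820526 -0.14817235  0.35109786] [ 3.13799    -0.00515446  0.07380205]
wrist bat_corner1 0.91 [409.7 156.3] [ 0.6047 -0.2612]
wrist bat_corner1 0.8 [277.4 152.9] [ 0.597  -0.1015]
wrist bat_corner1 0.78 [401.6 281. ] [ 0.4451 -0.2713]
wrist bowl 0.59 [344.4 228.4] [ 0.5118 -0.1898]
```

View pics/w3.png

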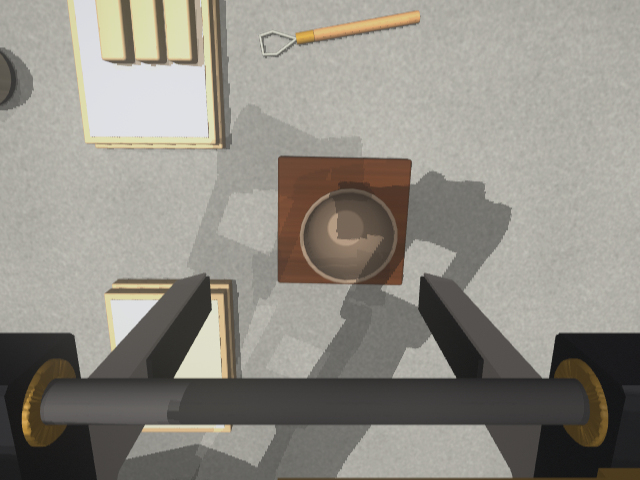

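The bat now sits on the midline, with its centre at about (0.521, -0.186), yaw about 0.055 and a front edge clear of the stacks. The bowl is still in place. I'll go behind the bat with the finger line across the gap.

Call:
apply_moves --pt "0 0 0.145 -0.003 -0.016 -0.014 100" --pt "0 0 0.29 -0.006 -0.032 -0.028 100" --pt "0 0 0.435 -0.009 -0.048 -0.042 100" --pt "0 0 0.58 -0.012 -0.064 -0.056 100" --pt "0 0 0.725 -0.014 -0.08 -0.07 100"

```text
time: 9.75
tool_pos: [0.5443, -0.2286, 0.272]
ee_rot: [-3.136, 0.002, 0.805]
wrist_force: [1.1, -0.2, 1.1]
width: 0.0941
finger_force: 0.0
```

Call:
apply_moves --pt "0 0 0.145 -0.003 -0.016 -0.014 100" --pt "0 0 0.29 -0.006 -0.032 -0.028 100" --pt "0 0 0.435 -0.009 -0.048 -0.042 100" --pt "0 0 0.58 -0.012 -0.064 -0.056 100" --pt "0 0 0.725 -0.014 -0.077 -0.08 100"

```text
time: 10.25
tool_pos: [0.5305, -0.3061, 0.1935]
ee_rot: [-3.139, -0.001, 1.529]
wrist_force: [-0.4, -0.2, 0.1]
width: 0.0938
finger_force: 0.0
```

Call:
apply_moves --pt "0 0 0.115 0 0 -0.02 100" --pt "0 0 0.115 0 0 -0.06 100" --pt "0 0 0.115 0 0 -0.1 100" --pt "0 0 0.115 0 0 -0.13 100" --pt "0 0 0.115 0 0 -0.145 100"

```text
time: 10.75
tool_pos: [0.5274, -0.3028, 0.044]
ee_rot: [-3.132, -0.007, 1.639]
wrist_force: [-0.5, 0.2, -0.4]
width: 0.094
finger_force: 0.0
```

Run:
```python
from h import *
print(get_obs()['tool_pos'],get_obs()['ee_rot'],get_obs()['joint_positions'])
for c in ['top','wrist']:
    s=snap(c,c+'4'); find(c,s,['bat','bat_corner1','bowl'])
```

```text
[ 0.52738177 -0.30283092  0.04402189] [-3.13231179 -0.00735487  1.63872153] [-6.14366304e-01  3.05456659e-01  1.44034419e+00 -1.46078950e-04
  1.40763267e+00 -6.82301056e-01]
top bat 0.66 [423.9 262.8] [ 0.5185 -0.185 ]
top bat_corner1 0.93 [399. 292.] [ 0.4385 -0.1148]
top bat_corner1 0.9 [393.9 232.1] [ 0.6005 -0.1032]
top bat_corner1 0.85 [453.9 289.5] [ 0.4461 -0.2626]
top bowl 0.81 [429.5 264.4] [ 0.5123 -0.1964]
wrist bat_corner1 0.66 [456.6 195.8] [ 0.6032 -0.2636]
wrist bowl 0.93 [296.7  26.7] [ 0.5149 -0.1896]
```

Call:
apply_moves --pt "0 0 0 0 0 -0.01 100" --pt "0 0 0 0 0 -0.02 100" --pt "0 0 0 0 0 -0.03 100" --pt "0 0 0 0 0 -0.04 100" --pt "0 0 0 0 0 -0.045 100"

```text
time: 11.65
tool_pos: [0.5296, -0.3043, 0.0043]
ee_rot: [-3.139, -0.002, 1.639]
wrist_force: [-0.2, 0.4, -0.3]
width: 0.0939
finger_force: 0.0
```

Call:
apply_moves --pt "0 0 0 -0.0003 0.004 0 100" --pt "0 0 0 -0.0006 0.009 0 100" --pt "0 0 0 -0.001 0.015 0 100" --pt "0 0 0 -0.0013 0.02 0 100" --pt "0 0 0 -0.0017 0.024 0 100"

```text
time: 12.15
tool_pos: [0.5292, -0.2804, 0.0071]
ee_rot: [3.141, 0.0, 1.639]
wrist_force: [0.5, -1.0, 0.2]
width: 0.094
finger_force: 0.0
```

Call:
apply_moves --pt "0 0 0 -0.0003 0.004 0 100" --pt "0 0 0 -0.0006 0.008 0 100" --pt "0 0 0 -0.0008 0.012 0 100" --pt "0 0 0 -0.0011 0.016 0 100" --pt "0 0 0 -0.0014 0.02 0 100"

```text
time: 12.65
tool_pos: [0.5277, -0.2616, 0.0069]
ee_rot: [3.141, 0.002, 1.639]
wrist_force: [0.2, -4.7, 0.5]
width: 0.094
finger_force: 2.2
```

Call:
apply_moves --pt "0 0 0 -0.0003 0.004 0 100" --pt "0 0 0 -0.0006 0.008 0 100" --pt "0 0 0 -0.0008 0.012 0 100" --pt "0 0 0 -0.0011 0.016 0 100" --pt "0 0 0 -0.0014 0.018 0 100"

```text
time: 13.15
tool_pos: [0.5264, -0.243, 0.0068]
ee_rot: [3.141, 0.001, 1.639]
wrist_force: [0.5, -4.6, 0.3]
width: 0.0942
finger_force: 2.6
```

Run:
```python
from h import *
print(get_obs()['tool_pos'],get_obs()['ee_rot'])
for c in ['top','wrist','scene']:
    s=snap(c,c+'5'); find(c,s,['bat','bat_corner1','bowl'])
t=cv2.resize(cv2.imread('pics/top5.png')[190:330,320:460],(400,400)); u=cv2.resize(cv2.imread('pics/wrist5.png'),(400,300)); u=cv2.copyMakeBorder(u,0,100,0,0,0)
cv2.imwrite('pics/v5.png',np.hstack([t,u]))
```

```text
[ 0.52636027 -0.24297571  0.00683467] [3.14099556e+00 8.60478358e-04 1.63902120e+00]
top bat 0.63 [414.7 261.5] [ 0.5218 -0.16  ]
top bat 0.55 [415.6 182.3] [ 0.7416 -0.1663]
top bat_corner1 0.88 [382.3 236.3] [ 0.5888 -0.0715]
top bat_corner1 0.73 [441.6 232.6] [ 0.6002 -0.2331]
top bat_corner1 0.54 [414.1 183.3] [ 0.7365 -0.1604]
top bowl 0.64 [416.9 264.5] [ 0.5118 -0.1625]
wrist bat 0.16 [292.3  87.9] [ 0.5111 -0.1558]
wrist bat_corner1 0.98 [119.1 272.2] [ 0.4396 -0.2387]
wrist bat_corner1 0.59 [484.8 277.3] [ 0.6011 -0.2301]
wrist bowl 0.67 [290.6  90.6] [ 0.5115 -0.1582]
scene bat_corner1 0.96 [247.6 226.6] [ 0.5889 -0.079 ]
scene bat_corner1 0.85 [294.9 198.3] [ 0.4293 -0.0668]
scene bat_corner1 0.77 [197.5 210.5] [ 0.6082 -0.2197]
scene bowl 0.73 [241.7 199.6] [ 0.5212 -0.1582]
```

View pics/v5.png

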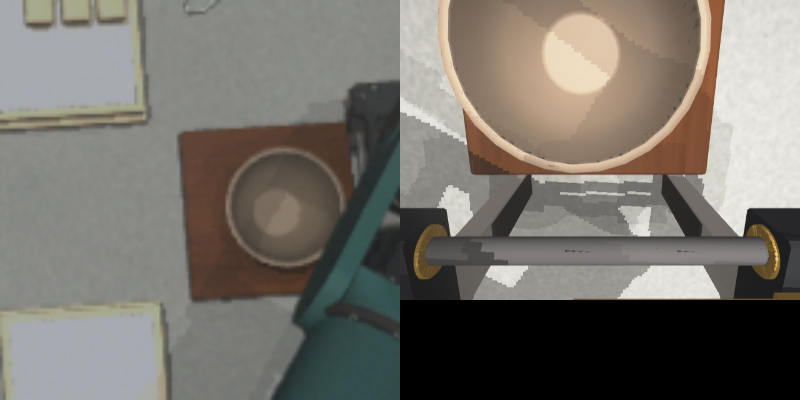

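The view shows both fingers on the rear edge of the bat, with the bowl unmoved. The front edge is still short of the stacks. I'll check the bat's lateral offset against the stacks within a single picture before it enters.

```bash
cat > m.py <<'E'
from h import *
def colfit(s,C,rng,lo,hi,th,last,z):
    x=[];y=[]
    for c in rng:
        k=cross(C[lo:hi,c],th)
        if k: x.append(c);y.append(lo+k[-1 if last else 0])
    p,r,n=rfit(x,y);A,B=[w(s,(c,np.polyval(p,c)),z)[:2] for c in (rng[0],rng[-1])]
    d=A-B;q=np.array([-d[0]/d[1]*-1,0]);sl=d[0]/d[1]
    return sl,A[0]-sl*A[1],r,n   # x = sl*y + c
def show(nm,f): print(nm,'x@y=0 %.4f'%f[1],'yaw %.4f'%np.arctan(-f[0]),'rms %.2f n %d'%f[2:])
E
python3 - <<'E'
from m import *
s=snap('top');C=chroma(s['pixels'])
print(C[225:245,345].round(),C[288:304,345].round(),C[230:242,400].round(), C[285:300,400].round())
fa=colfit(s,C,range(320,366),225,245,20,True,0); ne=colfit(s,C,range(324,374),285,310,20,False,0.04)
b1=colfit(s,C,range(386,430),228,246,25,False,.018); b2=colfit(s,C,range(389,425),285,305,25,True,.018)
for n,f in zip(['far z0','near z.04','bat far','bat near'],[fa,ne,b1,b2]): show(n,f)
y=-.152
for n,f in zip(['far','near','b far','b near'],[fa,ne,b1,b2]): print(n,round(f[0]*y+f[1],4), round(f[0]*.03+f[1],4))
E
```

```text
[-9. -2. 10. 20. 24. 27. 28. 29. 24. 12.  5.  3.  3.  3.  2.  2.  3.  2.
  2.  2.] [ 3.  3.  3.  2.  2.  2.  2.  4. 13. 25. 27. 24. 20. 10. -4. -9.] [ 3.  3.  2.  4. 13. 29. 40. 42. 41. 41. 40. 38.] [31. 31. 32. 32. 33. 34. 36. 34. 26. 12.  3.  2.  3.  3.  3.]
far z0 x@y=0 0.5991 yaw 0.0660 rms 0.09 n 46
near z.04 x@y=0 0.4251 yaw 0.0685 rms 0.12 n 44
bat far x@y=0 0.5842 yaw 0.0640 rms 0.09 n 44
bat near x@y=0 0.4290 yaw 0.0518 rms 0.05 n 36
far 0.6092 0.5971
near 0.4356 0.4231
b far 0.5939 0.5823
b near 0.4369 0.4275
```

Run:
```python
from m import *
s=snap('top','top6')
R=cv2.Rodrigues(np.array(s['rvec'],float))[0];print(-R.T@np.array(s['tvec'],float).ravel())
for nm,c1,c2,y in [('top4',range(400,425),range(403,425),-.18),('top6',range(386,430),range(389,425),-.152)]:
    C=chroma(cv2.imread(f'pics/{nm}.png')[:,:,::-1].copy())
    b1=colfit(s,C,c1,220,246,22,False,.018); b2=colfit(s,C,c2,280,305,18,True,.018)
    fa=colfit(s,C,range(320,366),225,245,15,True,0); ne=colfit(s,C,range(324,374),285,310,14,False,0)
    for n,f in zip(['bat far','bat near','far','near'],[b1,b2,fa,ne]): show(nm+n,f)
    e=lambda f:f[0]*y+f[1]
    print('bat c',(e(b1)+e(b2))/2,'w',e(b1)-e(b2),'mid',(e(fa)+e(ne))/2,'gap',e(fa)-e(ne))
```

```text
[0.34063856 0.137452   1.62310528]
top4bat far x@y=0 0.5883 yaw 0.0554 rms 0.04 n 25
top4bat near x@y=0 0.4296 yaw 0.0556 rms 0.04 n 22
top4far x@y=0 0.5981 yaw 0.0674 rms 0.08 n 46
top4near x@y=0 0.4286 yaw 0.0682 rms 0.11 n 50
bat c 0.5189380732256281 w 0.1586431891487327 mid 0.525552455627217 gap 0.1693320206264784
top6bat far x@y=0 0.5845 yaw 0.0653 rms 0.07 n 44
top6bat near x@y=0 0.4266 yaw 0.0599 rms 0.04 n 36
top6far x@y=0 0.5980 yaw 0.0659 rms 0.07 n 46
top6near x@y=0 0.4286 yaw 0.0692 rms 0.10 n 50
bat c 0.5150942948102694 w 0.15874969093023955 mid 0.5235935230408809 gap 0.16883726171796426
```

The top camera shows the bat about 5.5 mm too far towards -x, with its yaw (0.063) already matching the gap. I'll nudge it +x from the near side with the same two-finger push before it enters.

Call:
apply_moves --pt "0 0 0 0.0005 -0.012 0 100" --pt "0 0 0 0.001 -0.025 0 100" --pt "0 0 0 0 -0.025 0.03 100" --pt "0 0 0 0 -0.025 0.065 100" --pt "0 0 0 0 -0.025 0.1 100"

```text
time: 14.35
tool_pos: [0.5251, -0.2683, 0.1062]
ee_rot: [-3.139, -0.003, 1.638]
wrist_force: [1.3, 0.4, 0.4]
width: 0.0938
finger_force: 0.0
```

Call:
apply_moves --pt "0 0 -0.145 -0.004 0 0.02 100" --pt "0 0 -0.29 -0.01 0.003 0.04 100" --pt "0 0 -0.435 -0.02 0.01 0.05 100" --pt "0 0 -0.58 -0.03 0.02 0.05 100" --pt "0 0 -0.725 -0.04 0.03 0.05 100"

```text
time: 14.85
tool_pos: [0.4855, -0.2384, 0.1564]
ee_rot: [-3.141, -0.0, 0.907]
wrist_force: [0.4, 0.4, -0.4]
width: 0.0936
finger_force: 0.0
```

Call:
apply_moves --pt "0 0 -0.145 -0.016 0.015 0 100" --pt "0 0 -0.29 -0.032 0.03 0 100" --pt "0 0 -0.435 -0.048 0.046 0 100" --pt "0 0 -0.58 -0.064 0.062 0 100" --pt "0 0 -0.725 -0.08 0.077 0 100"

```text
time: 15.35
tool_pos: [0.405, -0.1606, 0.1559]
ee_rot: [-3.14, 0.001, 0.182]
wrist_force: [0.7, 0.2, -0.9]
width: 0.094
finger_force: 0.0
```

Call:
apply_moves --pt "0 0 -0.123 0 0 0 100" --pt "0 0 -0.123 0 0 -0.03 100" --pt "0 0 -0.123 0 0 -0.06 100" --pt "0 0 -0.123 0 0 -0.09 100" --pt "0 0 -0.123 0 0 -0.115 100"

```text
time: 15.85
tool_pos: [0.405, -0.1609, 0.0394]
ee_rot: [-3.14, 0.002, 0.065]
wrist_force: [-0.2, 0.6, 0.3]
width: 0.0941
finger_force: 0.0
```

Call:
apply_moves --pt "0 0 0 0 0 -0.01 100" --pt "0 0 0 0 0 -0.02 100" --pt "0 0 0 0 0 -0.03 100" --pt "0 0 0 0 0 -0.035 100" --pt "0 0 0 0 0 -0.035 100"

```text
time: 16.35
tool_pos: [0.4061, -0.161, 0.0063]
ee_rot: [-3.141, 0.0, 0.066]
wrist_force: [0.0, 0.8, -0.1]
width: 0.0944
finger_force: 0.0
```

Call:
apply_moves --pt "0 0 0 0.004 0 0 100" --pt "0 0 0 0.008 0 0 100" --pt "0 0 0 0.012 0.001 0 100" --pt "0 0 0 0.015 0.001 0 100" --pt "0 0 0 0.018 0.001 0 100"

```text
time: 16.85
tool_pos: [0.4246, -0.16, 0.0067]
ee_rot: [3.141, -0.0, 0.066]
wrist_force: [-0.2, 0.6, 0.4]
width: 0.0936
finger_force: 0.0
```

Call:
apply_moves --pt "0 0 0 0.001 0 0 100" --pt "0 0 0 0.002 0 0 100" --pt "0 0 0 0.003 0 0 100" --pt "0 0 0 0.004 0 0 100" --pt "0 0 0 0.005 0 0 100"

```text
time: 17.35
tool_pos: [0.4254, -0.16, 0.0064]
ee_rot: [-3.141, 0.009, 0.067]
wrist_force: [-12.6, -0.8, 10.5]
width: 0.0942
finger_force: 6.3
```

Call:
apply_moves --pt "0 0 0 0.001 0 0 100" --pt "0 0 0 0.002 0 0 100" --pt "0 0 0 0.003 0 0 100" --pt "0 0 0 0.004 0 0 100" --pt "0 0 0 0.004 0 0 100"

```text
time: 17.85
tool_pos: [0.4292, -0.1598, 0.0064]
ee_rot: [-3.14, 0.009, 0.066]
wrist_force: [-11.6, 0.2, 9.7]
width: 0.0942
finger_force: 5.7
```

```bash
cat >> m.py <<'E'
def offs(nm,c1,c2,y,lo2=270):
    s=snap('top',nm); C=chroma(s['pixels'])
    b1=colfit(s,C,c1,220,250,22,False,.016); b2=colfit(s,C,c2,lo2,305,18,True,.003)
    fa=(-.0675,.5961+.0675*.03,0,0); ne=(-.0675,.4244+.0675*.03,0,0)
    show('bat far',b1);show('bat near',b2)
    e=lambda f:f[0]*y+f[1]
    print('bat c',(e(b1)+e(b2))/2,'w',e(b1)-e(b2),'mid',(e(fa)+e(ne))/2,'clear far/near',e(fa)-e(b1),e(b2)-e(ne))
E
python3 - <<'E'
from m import *
offs('top7',range(386,430),range(389,395),-.155)
find('top',snap('top'),['bat','bat_corner1','bowl'])
E
```

```text
bat far x@y=0 0.5885 yaw 0.0667 rms 0.04 n 44
bat near x@y=0 0.4472 yaw 0.2422 rms 0.04 n 5
bat c 0.5421708716388793 w 0.11328759643675657 mid 0.5227375000000001 clear far/near 0.009772830142742439 0.04863957342050107
top bat 0.75 [411.2 264.6] [ 0.5133 -0.1504]
top bat_corner1 0.8 [380.8 234.9] [ 0.5926 -0.0675]
top bat_corner1 0.73 [385.  292.5] [ 0.4369 -0.0773]
top bowl 0.97 [413.5 263.4] [ 0.5147 -0.1534]
```

View pics/top7.png

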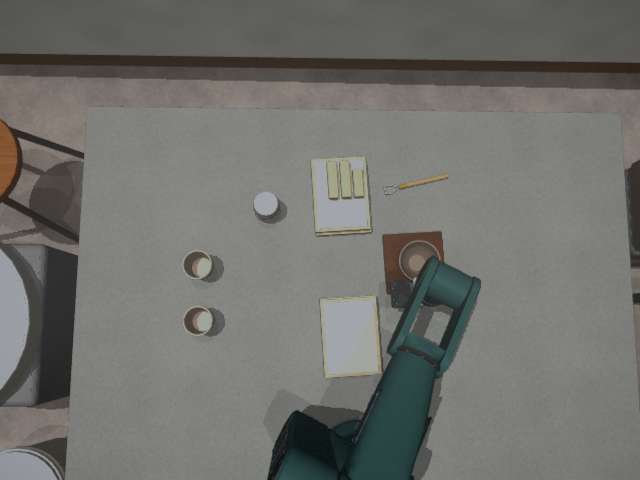

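The top view shows the bat moved about 4 mm towards +x, but the force on this side is higher than expected (12 N sideways, 10 N up). I'll look closer before going on.

Run:
```python
from h import *
o=get_obs(); print(o['wrist_force'],o['wrist_torque'],o['tool_pos'])
s=snap('scene','sc8'); a=cv2.imread('pics/sc8.png')[130:250,170:330]
w_=snap('wrist','w8'); u=cv2.imread('pics/w8.png')
find('wrist',w_,['bowl','bat_corner1'])
cv2.imwrite('pics/v8.png',np.vstack([cv2.resize(a,(400,300),interpolation=cv2.INTER_CUBIC),cv2.resize(u,(400,300))]))
```

```text
[-11.02825156   0.07154154   9.19968365] [0.02544387 2.2792149  0.10592229] [ 0.42919147 -0.15981456  0.00641288]
wrist bowl 0.98 [319.8  88. ] [ 0.5157 -0.1565]
wrist bat_corner1 0.78 [131.  273.4] [ 0.4336 -0.0787]
wrist bat_corner1 0.61 [497.6 272.7] [ 0.4447 -0.2399]
```

View pics/v8.png

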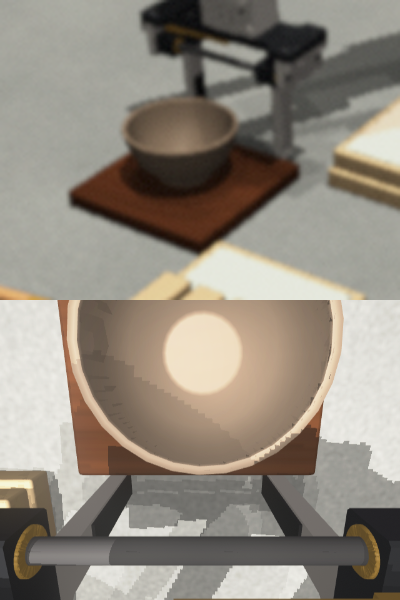

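The bowl and bat are clear of the gripper body. The force acts at the fingertips: friction presses slightly down on the bat's edge, which is harmless. I'll push 2 mm more, then retreat and check.

Call:
apply_moves --pt "0 0 0 0.001 0 0 100" --pt "0 0 0 0.002 0 0 100" --pt "0 0 0 0.002 0 0 100" --pt "0 0 0 -0.006 0 0 100" --pt "0 0 0 -0.02 -0.001 0 100"

```text
time: 18.8
tool_pos: [0.4135, -0.1611, 0.0066]
ee_rot: [3.141, -0.002, 0.066]
wrist_force: [-0.3, 1.1, -0.7]
width: 0.0943
finger_force: 0.0
```

Call:
apply_moves --pt "0 0 0 -0.006 0 0.02 100" --pt "0 0 0 -0.006 0 0.05 100" --pt "0 0 0 -0.006 0 0.1 100" --pt "0 0 0 -0.006 0 0.14 100" --pt "0 0 0.1 -0.006 -0.01 0.17 100"

```text
time: 19.3
tool_pos: [0.4075, -0.1708, 0.1796]
ee_rot: [3.139, -0.004, 0.169]
wrist_force: [0.6, -0.4, -0.8]
width: 0.0939
finger_force: 0.0
```

Call:
apply_moves --pt "0 0 0.145 0.012 -0.02 0 100" --pt "0 0 0.29 0.032 -0.04 0 100" --pt "0 0 0.435 0.055 -0.065 0 100" --pt "0 0 0.58 0.08 -0.085 -0.01 100" --pt "0 0 0.725 0.1 -0.105 -0.02 100"

```text
time: 19.8
tool_pos: [0.508, -0.2771, 0.1564]
ee_rot: [3.14, -0.001, 0.896]
wrist_force: [0.2, -0.3, 0.6]
width: 0.0938
finger_force: 0.0
```

Run:
```python
from m import *
print(get_obs()['tool_pos'],get_obs()['ee_rot'])
offs('top9',range(386,425),range(389,425),-.155)
find('top',snap('top'),['bat','bat_corner1','bowl'])
s=snap('wrist','w9');find('wrist',s,['bat_corner1','bowl'])
```

```text
[ 0.50803479 -0.27714096  0.1564337 ] [ 3.13977984e+00 -7.12297341e-04  8.96484273e-01]
bat far x@y=0 0.5906 yaw 0.0669 rms 0.04 n 39
bat near x@y=0 0.4330 yaw 0.0604 rms 0.07 n 36
bat c 0.5216530666956019 w 0.15862526573858882 mid 0.5227375000000001 clear far/near 0.007621800435103854 0.0054529338263074045
top bat 0.86 [413.1 263.6] [ 0.5161 -0.1556]
top bat 0.73 [416.5 182.6] [ 0.7408 -0.1688]
top bat_corner1 0.95 [441.  288.8] [ 0.4477 -0.2279]
top bat_corner1 0.81 [385.8 293. ] [ 0.4356 -0.0794]
top bat_corner1 0.71 [384.5 233.3] [ 0.597  -0.0776]
top bowl 0.75 [416.3 259.7] [ 0.5247 -0.1611]
wrist bat_corner1 0.96 [227.9 231.8] [ 0.4476 -0.2394]
wrist bat_corner1 0.86 [377.7  86.4] [ 0.6054 -0.2269]
wrist bat_corner1 0.74 [67.  74.9] [ 0.4355 -0.0788]
wrist bowl 0.64 [217.7  86.2] [ 0.516  -0.1552]
```

The bat is now on the midline within about 1 mm, at yaw 0.065. I'm going back behind it to push.

Call:
apply_moves --pt "0 0 0.145 0.005 0.001 -0.005 100" --pt "0 0 0.29 0.01 0.002 -0.01 100" --pt "0 0 0.435 0.015 0.003 -0.02 100" --pt "0 0 0.58 0.02 0.004 -0.035 100" --pt "0 0 0.725 0.0223 0.005 -0.055 100"

```text
time: 20.7
tool_pos: [0.5304, -0.271, 0.1033]
ee_rot: [3.138, 0.002, 1.622]
wrist_force: [-1.0, 0.3, -0.2]
width: 0.094
finger_force: 0.0
```

Call:
apply_moves --pt "0 0 0.021 0 0 -0.025 100" --pt "0 0 0.021 0 0 -0.05 100" --pt "0 0 0.021 0 0 -0.075 100" --pt "0 0 0.021 0 0 -0.09 100" --pt "0 0 0.021 0 0 -0.095 100"

```text
time: 21.2
tool_pos: [0.5283, -0.2701, 0.0052]
ee_rot: [-3.14, -0.002, 1.637]
wrist_force: [-0.3, -0.5, 0.6]
width: 0.0936
finger_force: 0.0
```

Call:
apply_moves --pt "0 0 0 -0.0003 0.004 0 100" --pt "0 0 0 -0.0006 0.008 0 100" --pt "0 0 0 -0.0008 0.012 0 100" --pt "0 0 0 -0.0011 0.016 0 100" --pt "0 0 0 -0.0014 0.02 0 100"

```text
time: 21.7
tool_pos: [0.5285, -0.2508, 0.0073]
ee_rot: [3.14, 0.001, 1.637]
wrist_force: [0.2, 0.4, -0.2]
width: 0.0938
finger_force: 0.0
```

Call:
apply_moves --pt "0 0 0 -0.0003 0.004 0 100" --pt "0 0 0 -0.0006 0.008 0 100" --pt "0 0 0 -0.0008 0.012 0 100" --pt "0 0 0 -0.0011 0.016 0 100" --pt "0 0 0 -0.0014 0.02 0 100"

```text
time: 22.2
tool_pos: [0.5267, -0.2317, 0.0067]
ee_rot: [3.141, 0.002, 1.636]
wrist_force: [0.0, -4.5, -1.3]
width: 0.094
finger_force: 2.2
```

Run:
```python
from m import *
print(get_obs()['tool_pos'],get_obs()['ee_rot'])
offs('top10',range(381,418),range(384,405),-.14)
find('top',snap('top'),['bat','bat_corner1','bowl'])
s=snap('wrist','w10');find('wrist',s,['bat_corner1','bowl'])
```

```text
[ 0.52674758 -0.23166558  0.00667324] [3.14114651e+00 1.65377903e-03 1.63647633e+00]
bat far x@y=0 0.5903 yaw 0.0702 rms 0.04 n 37
bat near x@y=0 0.4322 yaw 0.0705 rms 0.06 n 21
bat c 0.5211378058371446 w 0.15804844356690406 mid 0.521725 clear far/near 0.007412972379403304 0.006238584053692597
top bat 0.57 [408.  264.9] [ 0.5124 -0.1417]
top bat_corner1 0.92 [375.7 234.2] [ 0.5944 -0.0537]
top bat_corner1 0.91 [434.6 233.1] [ 0.5987 -0.2139]
top bat_corner1 0.78 [383.7 293.9] [ 0.4332 -0.0738]
top bowl 0.72 [409.  261.8] [ 0.5189 -0.1414]
wrist bat_corner1 0.76 [493.2 273.2] [ 0.6048 -0.2162]
wrist bat_corner1 0.74 [127.9 276.5] [ 0.4439 -0.2283]
wrist bowl 0.77 [303.   91.9] [ 0.5168 -0.1464]
```

It is centred and aligned, so I'm pushing into the gap and watching the force.

Call:
apply_moves --pt "0 0 0 -0.0003 0.004 0 100" --pt "0 0 0 -0.0005 0.008 0 100" --pt "0 0 0 -0.0008 0.012 0 100" --pt "0 0 0 -0.0011 0.016 0 100" --pt "0 0 0 -0.0013 0.02 0 100"

```text
time: 23.1
tool_pos: [0.5254, -0.2113, 0.0067]
ee_rot: [3.141, 0.001, 1.637]
wrist_force: [0.5, -4.6, -0.1]
width: 0.0941
finger_force: 2.5
```

Call:
apply_moves --pt "0 0 0 -0.0003 0.004 0 100" --pt "0 0 0 -0.0005 0.008 0 100" --pt "0 0 0 -0.0008 0.012 0 100" --pt "0 0 0 -0.0011 0.016 0 100" --pt "0 0 0 -0.0013 0.02 0 100"

```text
time: 23.6
tool_pos: [0.5241, -0.1913, 0.0067]
ee_rot: [3.141, 0.001, 1.637]
wrist_force: [-0.2, -5.1, -0.1]
width: 0.0938
finger_force: 2.5
```

Run:
```python
from m import *
print(get_obs()['tool_pos'],get_obs()['wrist_torque'])
find('top',snap('top','top11'),['bat','bat_corner1','bowl'])
s=snap('wrist','w11');find('wrist',s,['bat_corner1','bowl'])
a=cv2.resize(cv2.imread('pics/top11.png')[215:315,320:440],(480,400),interpolation=cv2.INTER_CUBIC);u=cv2.copyMakeBorder(cv2.resize(cv2.imread('pics/w11.png'),(320,240)),0,160,0,0,0)
cv2.imwrite('pics/v11.png',np.hstack([a,u]))
```

```text
[ 0.52410946 -0.19129596  0.00667391] [-1.08345923 -0.06230332 -0.00607536]
top bat 0.73 [394.3 264.6] [ 0.513  -0.1045]
top bat 0.17 [204.8 319.9] [0.362  0.4015]
top bat_corner1 0.96 [423.4 231.1] [ 0.604  -0.1835]
top bat_corner1 0.93 [364.2 233. ] [ 0.5974 -0.0225]
top bowl 0.88 [395.8 262. ] [ 0.5181 -0.1059]
wrist bat_corner1 0.81 [495.9 278. ] [ 0.6037 -0.1781]
wrist bat_corner1 0.6 [130.  273.1] [ 0.4422 -0.1864]
wrist bowl 0.94 [304.4  89.8] [ 0.5146 -0.1054]
```

View pics/v11.png

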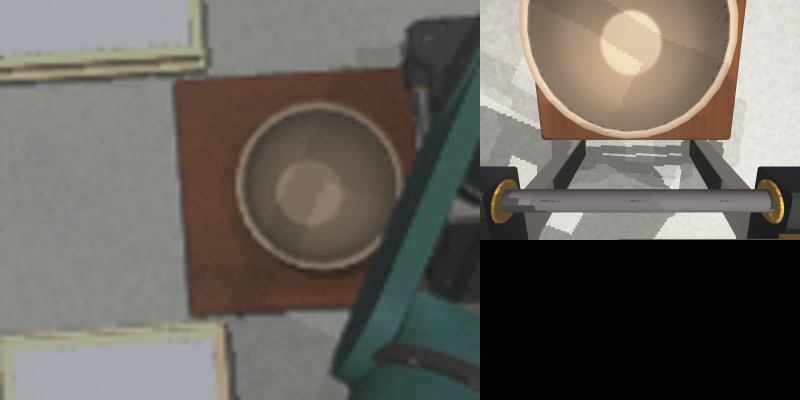

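The bat's front has entered the gap with daylight on both sides: about 3 mm on the far side and more on the near side. I'll continue, easing about 1 mm towards -x.

Call:
apply_moves --pt "0 0 0 -0.0004 0.004 0 100" --pt "0 0 0 -0.0007 0.008 0 100" --pt "0 0 0 -0.001 0.012 0 100" --pt "0 0 0 -0.0014 0.016 0 100" --pt "0 0 0 -0.0018 0.02 0 100"

```text
time: 24.45
tool_pos: [0.5224, -0.1719, 0.0066]
ee_rot: [3.141, 0.002, 1.636]
wrist_force: [0.7, -5.2, 0.3]
width: 0.094
finger_force: 2.7
```

Call:
apply_moves --pt "0 0 0 -0.0004 0.004 0 100" --pt "0 0 0 -0.0007 0.008 0 100" --pt "0 0 0 -0.001 0.012 0 100" --pt "0 0 0 -0.0014 0.016 0 100" --pt "0 0 0 -0.0018 0.02 0 100"

```text
time: 24.95
tool_pos: [0.5205, -0.1519, 0.0066]
ee_rot: [3.141, 0.002, 1.637]
wrist_force: [0.4, -5.3, 0.0]
width: 0.0938
finger_force: 2.7
```

Call:
apply_moves --pt "0 0 0 -0.0003 0.004 0 100" --pt "0 0 0 -0.0005 0.008 0 100" --pt "0 0 0 -0.0008 0.012 0 100" --pt "0 0 0 -0.0011 0.016 0 100" --pt "0 0 0 -0.0013 0.02 0 100"

```text
time: 25.45
tool_pos: [0.5192, -0.132, 0.0066]
ee_rot: [3.141, 0.002, 1.637]
wrist_force: [0.8, -5.4, -0.3]
width: 0.0937
finger_force: 2.8
```

Run:
```python
from m import *
s=snap('top','top12');C=chroma(s['pixels'])
offs('top12',range(372,388),range(382,384),-.1) if 0 else None
find('top',s,['bat_corner1','bowl'])
s=snap('wrist','w12');find('wrist',s,['bat_corner1','bowl'])
# far-side gap profile: bench strip between stack and bat
for c in (350,354,358,362): print(c,C[224:244,c].round().astype(int))
for c in (356,360,364,368): print(c,C[286:306,c].round().astype(int))
```

```text
top bat_corner1 0.69 [400.3 234.8] [ 0.5933 -0.1205]
top bat_corner1 0.68 [345.8 295.8] [0.4275 0.0276]
top bat_corner1 0.6 [340.3 235.2] [0.5909 0.0422]
top bowl 0.86 [374.5 264.4] [ 0.5112 -0.0487]
top bowl 0.68 [203.  319.7] [0.3623 0.4033]
wrist bat_corner1 0.84 [128.3 271. ] [ 0.4366 -0.1261]
wrist bowl 0.59 [301.2  87.5] [ 0.5084 -0.0453]
350 [-9 -8  1 18 25 22 23 27 33 26 13 13 26 37 40 39 39 39 40 39]
354 [-9 -8  3 20 28 26 25 28 27 19  9 15 32 40 39 39 39 39 39 37]
358 [-9 -5  7 21 30 31 28 30 28 14  8 15 32 40 40 40 39 38 37 37]
362 [-8 -2 11 22 26 28 30 32 27 15 11 21 35 40 41 39 37 35 36 37]
356 [35 36 36 36 38 41 41 37 27 19 18 21 23 21 11 -3 -8 -7 -5 -3]
360 [36 35 34 34 35 36 35 31 24 24 31 38 39 35 22  8  3  3  3  3]
364 [28 30 30 32 33 34 33 28 22 25 34 38 37 32 17  6  3  3  3  3]
368 [26 27 29 30 35 38 39 30 19 24 36 42 40 30 14  5  4  4  3  3]
```

There is daylight on both sides and the force is steady at about 5 N, so I'm continuing.

Call:
apply_moves --pt "0 0 0 -0.0003 0.004 0 100" --pt "0 0 0 -0.0005 0.008 0 100" --pt "0 0 0 -0.0008 0.012 0 100" --pt "0 0 0 -0.0011 0.016 0 100" --pt "0 0 0 -0.0013 0.02 0 100"

```text
time: 26.25
tool_pos: [0.5179, -0.1119, 0.0066]
ee_rot: [3.141, 0.002, 1.637]
wrist_force: [-0.9, -6.1, 0.9]
width: 0.0937
finger_force: 2.9
```

Call:
apply_moves --pt "0 0 0 -0.0003 0.004 0 100" --pt "0 0 0 -0.0005 0.008 0 100" --pt "0 0 0 -0.0008 0.012 0 100" --pt "0 0 0 -0.0011 0.016 0 100" --pt "0 0 0 -0.0013 0.02 0 100"

```text
time: 26.75
tool_pos: [0.5166, -0.0919, 0.0066]
ee_rot: [3.141, 0.002, 1.637]
wrist_force: [0.3, -6.0, 1.5]
width: 0.0941
finger_force: 3.0
```

Call:
apply_moves --pt "0 0 0 -0.0003 0.004 0 100" --pt "0 0 0 -0.0005 0.008 0 100" --pt "0 0 0 -0.0008 0.012 0 100" --pt "0 0 0 -0.0011 0.016 0 100" --pt "0 0 0 -0.0013 0.02 0 100"

```text
time: 27.25
tool_pos: [0.5153, -0.0719, 0.0066]
ee_rot: [3.142, 0.002, 1.637]
wrist_force: [0.7, -5.1, 1.3]
width: 0.094
finger_force: 3.0
```

Run:
```python
from m import *
s=snap('top','top13');C=chroma(s['pixels'])
find('top',s,['bat_corner1','bowl'])
s=snap('wrist','w13');find('wrist',s,['bat_corner1','bowl'])
for c in (328,340,350,360): print(c,C[224:244,c].round().astype(int))
for c in (330,336,342,350): print(c,C[286:306,c].round().astype(int))
```

```text
top bat_corner1 0.86 [378.8 236.7] [ 0.5876 -0.062 ]
top bat_corner1 0.85 [319.  235.1] [0.5907 0.0998]
top bat_corner1 0.78 [324.3 298. ] [0.4213 0.0849]
top bowl 0.88 [353.6 264.5] [0.5106 0.0072]
wrist bat_corner1 0.94 [494.5 274.5] [ 0.594  -0.0571]
wrist bat_corner1 0.66 [130.9 274.6] [ 0.4337 -0.0677]
wrist bowl 0.95 [303.   88.1] [0.5052 0.0145]
328 [-9 -9 -8 -2 11 21 24 26 28 32 28 15 11 23 35 39 39 39 39 40]
340 [ -9 -10  -6   5  20  29  30  28  29  26  15   8  16  32  40  40  39  37
  35  35]
350 [-9 -8  2 19 25 23 23 28 32 26 13 13 28 39 40 38 36 35 35 33]
360 [-9 -4  8 21 29 30 29 30 25 14 10 19 30 31 31 31 30 31 32 32]
330 [ 34  34  36  36  36  37  39  42  41  34  21  18  22  23  20  15   4  -6
  -9 -10]
336 [35 35 36 37 37 38 41 41 39 29 16 14 24 30 24 13  1 -8 -9 -9]
342 [32 33 34 35 36 37 39 37 33 24 21 28 34 36 33 23  8  2  2  2]
350 [20 24 27 28 29 33 38 37 29 17 18 28 37 38 31 17  6  3  3  3]
```

Call:
apply_moves --pt "0 0 0 -0.0003 0.004 0 100" --pt "0 0 0 -0.0005 0.008 0 100" --pt "0 0 0 -0.0008 0.012 0 100" --pt "0 0 0 -0.0011 0.016 0 100" --pt "0 0 0 -0.0013 0.02 0 100"

```text
time: 28.05
tool_pos: [0.514, -0.0518, 0.0066]
ee_rot: [3.141, 0.002, 1.637]
wrist_force: [0.7, -6.0, 1.3]
width: 0.0942
finger_force: 3.2
```

Call:
apply_moves --pt "0 0 0 -0.0003 0.004 0 100" --pt "0 0 0 -0.0005 0.008 0 100" --pt "0 0 0 -0.0008 0.012 0 100" --pt "0 0 0 -0.0011 0.016 0 100" --pt "0 0 0 -0.0013 0.02 0 100"

```text
time: 28.55
tool_pos: [0.5127, -0.0319, 0.0066]
ee_rot: [3.142, 0.002, 1.637]
wrist_force: [0.7, -6.8, 2.4]
width: 0.0943
finger_force: 3.2
```

Call:
apply_moves --pt "0 0 0 -0.0003 0.004 0 100" --pt "0 0 0 -0.0005 0.008 0 100" --pt "0 0 0 -0.0008 0.012 0 100" --pt "0 0 0 -0.0011 0.016 0 100" --pt "0 0 0 -0.0013 0.02 0 100"

```text
time: 29.05
tool_pos: [0.5113, -0.0119, 0.0066]
ee_rot: [-3.142, 0.002, 1.637]
wrist_force: [1.0, -7.0, 2.0]
width: 0.0942
finger_force: 3.2
```

Call:
apply_moves --pt "0 0 0 -0.0003 0.004 0 100" --pt "0 0 0 -0.0005 0.008 0 100" --pt "0 0 0 -0.0008 0.012 0 100" --pt "0 0 0 -0.0011 0.016 0 100" --pt "0 0 0 -0.0013 0.02 0 100"

```text
time: 29.55
tool_pos: [0.51, 0.0081, 0.0066]
ee_rot: [-3.141, 0.002, 1.637]
wrist_force: [0.0, -6.6, 2.8]
width: 0.0937
finger_force: 3.3
```

Run:
```python
from m import *
s=snap('top','top14');C=chroma(s['pixels'])
find('top',s,['bat_corner1','bowl'])
s=snap('wrist','w14');find('wrist',s,['bat_corner1','bowl'])
for c in (320,328,336,344): print(c,C[224:244,c].round().astype(int))
for c in (322,326,330): print(c,C[286:306,c].round().astype(int))
```

```text
top bat_corner1 0.9 [289.7 301.9] [0.4105 0.1769]
top bat_corner1 0.85 [349.6 236.5] [0.5875 0.0171]
top bat_corner1 0.83 [290.6 238.4] [0.581  0.1763]
top bowl 0.76 [323.1 266.5] [0.5046 0.0887]
top bowl 0.75 [349.  298.8] [0.4191 0.0198]
wrist bat_corner1 0.76 [494.7 274.4] [0.5888 0.0229]
wrist bat_corner1 0.68 [129.3 274.5] [0.4278 0.0123]
wrist bowl 0.6 [303.3  88.2] [0.5001 0.0945]
320 [ -9  -9 -10  -8   1  16  25  24  23  27  26  18  10  15  31  40  39  37
  37  36]
328 [-9 -9 -8 -2 11 21 25 26 28 31 28 15 11 23 35 38 35 32 30 30]
336 [-9 -9 -8  1 16 24 23 22 26 29 20 10 14 29 37 37 37 37 34 32]
344 [ -8  -8 -10 -12 -15 -16 -17 -18 -21 -21 -22 -21 -23 -24 -25 -24 -23 -23
 -24 -24]
322 [23 19 20 26 29 30 31 34 38 35 24 17 23 34 39 39 35 32 31 31]
326 [20 16 18 25 29 30 32 36 37 33 25 21 27 34 36 34 21  6  1  2]
330 [20 18 23 32 36 38 41 45 45 38 23 18 23 24 20 15  5 -2 -1  1]
```

The bat is still centred, and about 105 mm of pushing remains.

Call:
apply_moves --pt "0 0 0 -0.0003 0.0044 0 100" --pt "0 0 0 -0.0006 0.0088 0 100" --pt "0 0 0 -0.0009 0.0132 0 100" --pt "0 0 0 -0.0012 0.0176 0 100" --pt "0 0 0 -0.0015 0.022 0 100"

```text
time: 30.35
tool_pos: [0.5086, 0.0301, 0.0066]
ee_rot: [-3.142, 0.002, 1.637]
wrist_force: [-0.1, -6.7, 3.5]
width: 0.0945
finger_force: 3.5
```

Call:
apply_moves --pt "0 0 0 -0.0003 0.0044 0 100" --pt "0 0 0 -0.0006 0.0088 0 100" --pt "0 0 0 -0.0009 0.0132 0 100" --pt "0 0 0 -0.0012 0.0176 0 100" --pt "0 0 0 -0.0015 0.022 0 100"

```text
time: 30.85
tool_pos: [0.507, 0.0521, 0.0066]
ee_rot: [-3.141, 0.002, 1.637]
wrist_force: [1.5, -7.3, 3.0]
width: 0.094
finger_force: 3.5
```

Call:
apply_moves --pt "0 0 0 -0.0003 0.0044 0 100" --pt "0 0 0 -0.0006 0.0088 0 100" --pt "0 0 0 -0.0009 0.0132 0 100" --pt "0 0 0 -0.0012 0.0176 0 100" --pt "0 0 0 -0.0015 0.022 0 100"

```text
time: 31.35
tool_pos: [0.5055, 0.074, 0.0066]
ee_rot: [-3.141, 0.002, 1.637]
wrist_force: [0.6, -7.3, 2.4]
width: 0.0939
finger_force: 3.6
```

Call:
apply_moves --pt "0 0 0 -0.0003 0.0044 0 100" --pt "0 0 0 -0.0006 0.0088 0 100" --pt "0 0 0 -0.0009 0.0132 0 100" --pt "0 0 0 -0.0012 0.0176 0 100" --pt "0 0 0 -0.0015 0.022 0 100"

```text
time: 31.85
tool_pos: [0.504, 0.096, 0.0066]
ee_rot: [-3.141, 0.002, 1.637]
wrist_force: [0.7, -7.1, 3.8]
width: 0.094
finger_force: 3.6
```

Call:
apply_moves --pt "0 0 0 -0.0003 0.0044 0 100" --pt "0 0 0 -0.0006 0.0088 0 100" --pt "0 0 0 -0.0009 0.0132 0 100" --pt "0 0 0 -0.0012 0.0176 0 100" --pt "0 0 0 -0.0014 0.021 0 100"

```text
time: 32.35
tool_pos: [0.5025, 0.117, 0.0066]
ee_rot: [-3.141, 0.002, 1.637]
wrist_force: [-0.2, -7.4, 3.9]
width: 0.0937
finger_force: 3.7
```

Call:
apply_moves --pt "0 0 0 0 0.001 0 100" --pt "0 0 0 0 0.001 0 100" --pt "0 0 0 0.0002 -0.003 0 100" --pt "0 0 0 0.001 -0.013 0 100" --pt "0 0 0 0.002 -0.03 0 100"

```text
time: 32.85
tool_pos: [0.5036, 0.0888, 0.0057]
ee_rot: [-3.14, -0.002, 1.638]
wrist_force: [0.4, -0.6, 0.0]
width: 0.0937
finger_force: 0.0
```

Call:
apply_moves --pt "0 0 0 0 0 0.02 100" --pt "0 0 0 0 0 0.05 100" --pt "0 0 0 0 0 0.09 100" --pt "0 0 0 0 -0.03 0.14 100" --pt "0 0 0 0 -0.07 0.19 100"

```text
time: 33.35
tool_pos: [0.5039, 0.0323, 0.18]
ee_rot: [-3.141, -0.002, 1.64]
wrist_force: [1.2, -0.4, -0.2]
width: 0.0936
finger_force: 0.0
```

Run:
```python
from m import *
s=snap('top','top15')
find('top',s,['bat','bat_corner1','bowl','cup_a','jar','loop_tool'])
a=cv2.imread('pics/top15.png')[150:350,170:490]
cv2.imwrite('pics/top15c.png',cv2.resize(a,(800,500),interpolation=cv2.INTER_CUBIC))
```

```text
top bat_corner1 0.97 [246.2 240.6] [0.5741 0.2956]
top bat_corner1 0.8 [251.4 299.7] [0.4157 0.2785]
top bat_corner1 0.76 [308.  299.2] [0.4179 0.1283]
top bowl 0.67 [281.1 267.1] [0.5023 0.2005]
top cup_a 0.76 [201.4 267.9] [0.5004 0.4148]
top jar 0.61 [264.5 208.3] [0.6648 0.2485]
top loop_tool 0.52 [416.5 182.7] [ 0.7405 -0.1688]
```

View pics/top15c.png

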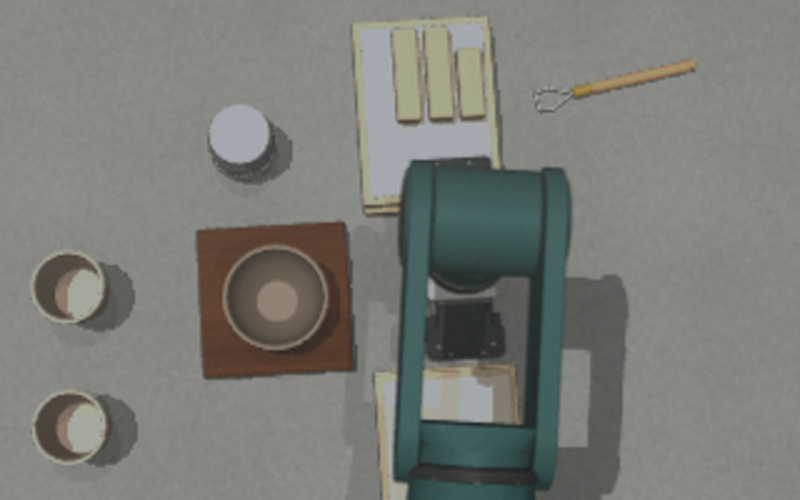

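The whole bat is about 20 mm beyond the stacks. The bowl is upright on it, the cups, jar and loop tool haven't moved, and the arm is clear.

```bash
python3 -c "
from bench import *
print(get_obs()['time'],close_job())"
```

```text
the job is handed in; nothing more can be done
33.7 None
```

I pushed the bat through the gap and about 20 mm past the stacks on the cup side, with the bowl still standing on it and the cups, jar and trimming tool undisturbed; the job was handed in at 33.7 s of the 61 s allowed.

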